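# Lock the print board, then hold the screen open at 40 degrees

## Robot

A 6-joint arm with a two-finger parallel gripper is mounted at the origin on the work surface. World frame = base frame: x ahead of the robot, y to its left, z up, the work surface at z = 0. Lengths are in m, angles in rad, forces in N, time in s.
With the tool pointing down it reaches from about 0.4 to 0.825 m from the base axis. Payload 7 kg.
Tool frame: the origin (TCP) lies on the centre line of the jaws, within the pads' length; the fingertips stand 19 mm ahead of it and the grasp point (between the pads) is the TCP; z points along the fingers, y is the line along which they close (so a half turn about z gives the same grasp; the last joint's range is limited). The gripper opens to 88 mm and grips with 3 to 60 N. Pads are 19 mm wide; open, the fingers measure 130 mm over their backs; the gripper's body (78 mm by 193 mm) begins 47 mm behind the grasp point.
Start: joints at [-0.833, 0.359, 0.012, 0, -1.224, -0.288], TCP at [0.293, -0.608, 0.246] pointing down, gripper open.
Joint ranges: [-3.07, 3.07], [-1.43, 2.12], [-1.02, 1.25], [-3.03, 1.67], [-3.05, -0], [-3.03, 3.03]. Speed limits (rad/s): [2.39, 2.39, 3.01, 3.14, 3.14, 3.14].

## Interface

Orientations are given as [roll, pitch, yaw] about the fixed x, y, z axes, in that order (R = Rz(yaw) Ry(pitch) Rx(roll)).
In Python, from station import arm, imaging, models gives the robot as it stands.
- The arm moves only by the tool play_rows, never from a script. Its arguments are lists of equal length, an entry for each row: "travel": the shift along the tool's x, y, z in units of 25 mm (1.0 is 25 mm), a list of three; "twist": the turn about the tool's z in units of 0.15 rad (1.0 is 0.15 rad). A call has 1 to 8 rows; each row shifts and turns the commanded pose from where the row before left it, along the tool's axes as they then stand; what a row does not reach is not made up. A row lasts 1/8 s, in which the tool goes at most 62.5 mm and 10.7 degrees, less where a joint would pass 70% of its speed; a pose out of reach is approached as far as the arm can. A call with a number of a shift or a turn outside -1 to 1 is refused whole. A call with a gripper value outside its range is refused whole. "fingers" is the opening, from 0 (shut) to 1 (fully open), set as the call begins (left out, the last holds). The fingers move at their own pace and stop on an object; "newtons" is the grip in N (left out, the last holds). Time passes only in rows, so rows that do not move let the fingers close. It gives the time, the measured TCP pose, the force, the opening and the grip force at its end, in the units of the state.
- arm.get_state(): the state, without advancing time (a new reading comes with each control period).
- imaging.grab_frame(name): name is "scene" or "top"; returns a dict with "pixels" (480x640x3 uint8, red, green, blue), "fx", "fy", "cx", "cy" (pixels), "R" (3x3) and "t" (3): a world point X has camera coordinates R X + t. Camera axes: x right, y down, z forward; pixel columns grow to the right and rows downward; lengths in m; the calibration is good to about 2 mm. A picture is of the moment at which its call begins. There is no depth.
- arm.job_done(): hands the job in; it is judged then, once.
Trained networks look in the newest picture that a camera, given by its name, has taken for a name from the list of things; names that differ only in an ending like _2 or _b are one class to them, and where a whole thing is asked for, a point or a joint stands for the part that bears it (a point fixed in the world has none). Each returns a list of dicts, best first, with "confidence" (0 to 1); they miss things now and then, are a little off and sometimes report something else, mostly with a low value. They report only what shows in the picture. A call takes as long as a camera call.
- models.boxes_of(name, camera): "extent" ([centre column, centre row, width, height] in pixels, round what is visible of it).
- models.silhouettes(name, camera): "pixels" (480x640 bool, what is visible of it) and "extent" ([centre column, centre row, width, height] in pixels, round what is visible of it).
The state is a dict: "t": time; "q": joint angles; "qd": joint speeds; "joint_efforts": joint torques, N m; "eef_pos": TCP position; "ee_rot": TCP orientation; "force": force on the tool from outside, world axes, zero at the start; "moment": the same for the moment, N m; "width": finger opening in m; "gripper_force": force on a finger pad.
Only numpy, scipy, OpenCV 4.12 (cv2) and the standard library are available. Lean on these libraries where they do the work, as an engineer would, in place of code of your own. Each camera call takes 0.05 s, during which the arm holds its last target. There are 200 camera calls.

## Task

On the small screen-printing unit, lock the sliding print board by putting the loose red-headed pin fully home through the board's ear and the blue lug below it. Only then lift the hinged screen by its dark wooden bar and hold it open at 40 degrees from closed (within about 5 degrees); it falls shut if let go, so finish while still gripping the bar and holding the screen steady there, with the pin still in. Leave the ink jar, the drink can and the squeegee where they are.

Things in the scene. Friction and masses are not known exactly. Their poses are not given: they have to be found in the camera images.
- unit: Screen-printing unit fixed to the table; plywood base 280 x 270 mm; origin: centre of its underside. +x: from the bar side to the hinge side, +y: to the side with blue lug and ear, z up. Here (mm) the hinge axis is at x 120, z 66, along y; closed bar at x -160, z 66; lock hole at x -40, y 160. Hinge posts 72 high. Closed screen's top at z 75. Nothing lies under the closed bar but the table.
- lock_hole (a point): Centre of the mouth of the lock hole, in the top face of the aluminium ear, 48 mm above the table. The upright hole, 15 mm wide with a 2 mm chamfer, goes through the ear (60 x 60 x 12 mm, part of the sliding board) and, 2 mm lower, through the fixed blue lug (60 x 50 x 34 mm high) down to the table. The two holes are in line from the start.
- print_board (a joint): Sliding print board (light wood, 220 x 260 mm, with a sheet on it, under the screen): 0 = home against its stop, as at the start, holes in line; grows to 0.12 m as it slides out towards the unit's -x. About 1.5 N of friction, so do not drag it.
- lock_pin: Loose pin, about 120 g, upright in its stand. Origin: foot's end; z up along it. Steel shank 12 mm thick, 42 mm long, tapered foot; steel collar 26 mm wide from 42 to 46 mm; round red grip 20 mm wide from 46 to 80 mm above the foot. Parked, its foot is 8 mm above the table. Home in the lock hole, the collar rests on the ear and the foot is 42 mm below the mouth, 6 mm above the table.
- pin_stand: Fixed wooden block 70 x 70 x 50 mm in which the pin is parked, the hole in its middle. Origin: centre of its underside. It stands in front either to the right or to the left of the unit (the ink jar is at the other place).
- screen (a joint): Opening angle of the screen in rad: 0 = closed, level (start); grows as its bar side is lifted; 40 degrees = 0.698. Stop at 1.4. The hinge is free: the screen (about 0.6 kg with its bar) falls shut when let go. Holding it takes about 3 N upwards at the bar.
- hinge (a point): Middle of the screen's hinge axis, 66 mm above the table, on the far side of the unit; the axis runs along the unit's y.
- lift_bar: Dark wooden round bar, 14 mm thick, 126 mm long, parallel to the hinge, 280 mm from its axis. Origin: its centre; y along it. Closed: 66 mm above the table; at 40 degrees 180 mm higher and 66 mm nearer the hinge. Held 50 mm in front of the frame by a steel arm at each end. It is a roller, turning easily on its own axis, so a pinching hand can stay upright.
- ink_jar: Bystander: ink jar with green label and black cap, 68 mm wide, 75 mm high, origin under its centre. Leave it.
- drink_can: Bystander: red drink can, 66 mm wide, 115 mm high, origin under its centre. Leave it.
- squeegee: Bystander: wooden squeegee with black rubber blade lying flat, 80 x 160 x 30 mm, long along its y. Origin at the table under the middle of its wooden handle. Leave it.

How it is judged:
On the way:
1. the pin is fully home in the lock hole and let go, the screen still closed (z of lock_pin in the frame of lock_hole below -0.037 m and horizontal distance between lock_pin and lock_hole below 0.006 m and angle between lock_pin's own z axis and vertical below 0.12 rad and value of joint print_board below 0.006 m and value of joint screen below 0.06 rad and contact force between lock_pin and the fingers below 0.1 N), for 0.2 s.
At the end, for the whole second after the job is handed in: The fingers hold the lift bar (more than 1 N), nothing else props it, and the screen stays at 35 to 45 degrees, moving under 0.08 rad/s; the pin is home in the lock hole (foot at least 37 mm below the mouth, within 6 mm of its axis, tilted under 7 degrees) and the board within 6 mm of its home stop (z of lock_pin in the frame of lock_hole below -0.037 m and horizontal distance between lock_pin and lock_hole below 0.006 m and angle between lock_pin's own z axis and vertical below 0.12 rad and value of joint print_board below 0.006 m and value of joint screen between 0.611 and 0.785 rad and velocity of joint screen between -0.08 and 0.08 rad/s and contact force between lift_bar and the fingers above 1 N and contact force between lift_bar and ink_jar below 0.1 N and contact force between lift_bar and drink_can below 0.1 N and contact force between lift_bar and squeegee below 0.1 N and contact force between lift_bar and lock_pin below 0.1 N); the arm keeps its last pose, push and grip.
It fails at once if the screen is lifted (over 0.12 rad) while the pin is not home (value of joint screen above 0.12 rad and (z of lock_pin in the frame of lock_hole above -0.034 m or horizontal distance between lock_pin and lock_hole above 0.008 m)).
It fails at once if the ink jar is pushed more than 30 mm or tipped (distance of ink_jar from where it was at the start of the episode above 0.03 m or angle between ink_jar's own z axis and vertical above 0.4 rad).
It fails at once if the drink can is pushed more than 30 mm or tipped (distance of drink_can from where it was at the start of the episode above 0.03 m or angle between drink_can's own z axis and vertical above 0.4 rad).
It fails at once if the squeegee is pushed more than 30 mm or tipped (distance of squeegee from where it was at the start of the episode above 0.03 m or angle between squeegee's own z axis and vertical above 0.4 rad).
It also fails if it takes over 61 s, if anything falls off the work surface, if the arm or the gripper's body presses on something with over 40 N, if the wrist force passes 120 N, or if a joint passes its speed limit or range.

## Working session

There is one attempt and no reset: what is moved stays moved. The work goes in short steps, Python scripts to look and compute and a tool call to move; the robot and the scene stay as the last step left them, time stands still between calls to the robot, and variables do not carry over. Pictures are saved under pics/ and viewed, at most 10 in all, crops included, and the job is handed in when it is done.

Besides the shell and the picture viewer there is one more tool, called after "Emit:" by a JSON object that holds its "op" and its "data", one argument or row to a line. play_rows: Moves the arm, as the interface text tells. Shifts and turns lie within -1 to 1; 1 stands for 25 mm of shift or 0.15 rad of turn. Its arguments: {"type":"object","properties":{"travel":{"type":"array","items":{"type":"array","items":{"type":"number"}}},"twist":{"type":"array","items":{"type":"number"}},"fingers":{"type":"number"},"newtons":{"type":"number"}},"required":["travel","twist"]}

```bash
mkdir -p pics; cat > h.py <<'E'
import numpy as np, cv2
from station import arm, imaging, models
def ray(f,u,v):
    d=f['R'].T@np.array([(u-f['cx'])/f['fx'],(v-f['cy'])/f['fy'],1]); o=-f['R'].T@f['t']; return o,d
def atz(f,u,v,z):
    o,d=ray(f,u,v); return o+d*(z-o[2])/d[2]
def proj(f,X):
    c=f['R']@np.array(X)+f['t']; return np.array([f['fx']*c[0]/c[2]+f['cx'],f['fy']*c[1]/c[2]+f['cy']])
def save(f,n): cv2.imwrite('pics/'+n,f['pixels'][:,:,::-1])
E
python3 - <<'E'
from h import *
np.set_printoptions(precision=3,suppress=True)
s=arm.get_state(); print(s['t'],s['eef_pos'],s['ee_rot'],s['width'],s['force'])
for c in('top','scene'):
    f=imaging.grab_frame(c); save(f,c+'0.png'); print(c,-f['R'].T@f['t'],f['fx'])
    for n,z in [('lock_pin',.07),('pin_stand',.05),('lock_hole',.048),('lift_bar',.066),('screen',.07),('ink_jar',.075),('drink_can',.115),('squeegee',.03),('hinge',.066)]:
        for r in models.boxes_of(n,c)[:2]:
            e=r['extent']; print(n,round(r['confidence'],2),np.array(e),atz(f,e[0],e[1],z))
E
```

```text
0.0 [ 0.293 -0.607  0.245] [ 3.14  -0.    -2.692] 0.08755687544559664 [0.833 0.096 0.266]
top [0.376 0.006 1.178] 456.17237385315934
lock_pin 0.46 [306.  237.3 135.3 130.7] [0.594 0.036 0.07 ]
lock_pin 0.44 [467.6 302.1  15.1   7.5] [ 0.442 -0.356  0.07 ]
pin_stand 0.81 [464.1 302.2  40.5  37.4] [ 0.443 -0.354  0.05 ]
lift_bar 0.67 [322.9 296.7  55.1  18.8] [ 0.449 -0.008  0.066]
screen 0.72 [312.1 239.9 120.3 127.6] [0.587 0.021 0.07 ]
screen 0.34 [176.7 216.2  63.   36.6] [0.641 0.361 0.07 ]
ink_jar 0.91 [176.2 304.   30.   25.4] [0.423 0.344 0.075]
drink_can 0.7 [459.6 228.3  44.1  33.4] [ 0.614 -0.33   0.115]
drink_can 0.21 [305.9 236.8 137.6 134.8] [0.586 0.035 0.115]
squeegee 0.83 [176.1 217.7  66.   34.6] [0.647 0.375 0.03 ]
squeegee 0.21 [175.4 303.9  32.1  25.3] [0.425 0.359 0.03 ]
hinge 0.89 [302.9 236.6 132.3 129.9] [0.596 0.044 0.066]
scene [0.987 0.527 1.038] 614.0985817120202
lock_pin 0.67 [264.9  88.2  12.2  19.5] [ 0.444 -0.356  0.07 ]
pin_stand 0.94 [265.5 102.7  39.4  46.8] [ 0.458 -0.336  0.05 ]
lock_hole 0.71 [314.3 259.5 205.4 182.4] [0.624 0.054 0.048]
lift_bar 0.95 [361.6 188.8  52.9  32.4] [ 0.455 -0.009  0.066]
lift_bar 0.42 [421.9 413.3  96.3 103.8] [0.671 0.394 0.066]
screen 0.42 [361.5 188.3  49.   33.4] [ 0.457 -0.008  0.07 ]
ink_jar 0.93 [506.4 321.   45.6  48.7] [0.45  0.368 0.075]
drink_can 0.88 [194.1 133.8  38.9  59.6] [ 0.657 -0.297  0.115]
squeegee 0.67 [423.6 411.4  95.9 105.5] [0.655 0.388 0.03 ]
hinge 0.77 [311.9 256.5 204.6 180.4] [0.63  0.055 0.066]
```

```bash
python3 - <<'E'
import cv2
a=cv2.imread('pics/top0.png')[160:330,215:415]; cv2.imwrite('pics/topc.png',cv2.resize(a,(700,595),interpolation=cv2.INTER_CUBIC))
a=cv2.imread('pics/scene0.png')[150:370,190:460]; cv2.imwrite('pics/scenec.png',cv2.resize(a,(730,595),interpolation=cv2.INTER_CUBIC))
E
```

```text
(no output)
```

View pics/topc.png

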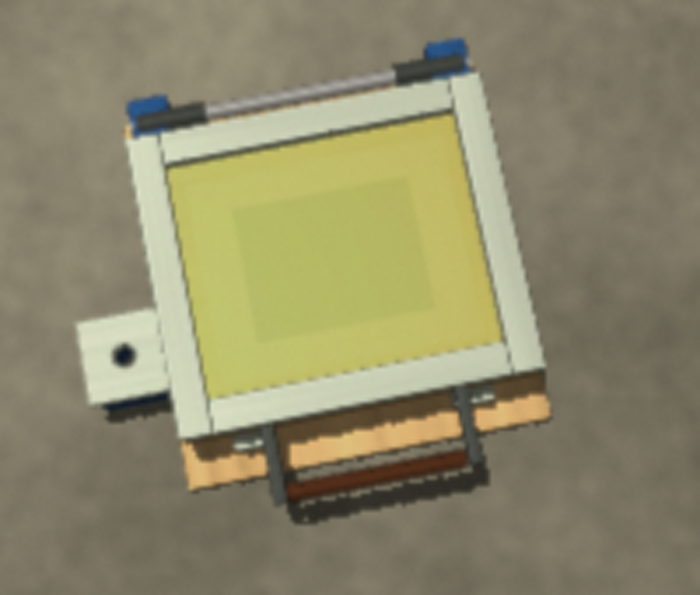

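View pics/scenec.png

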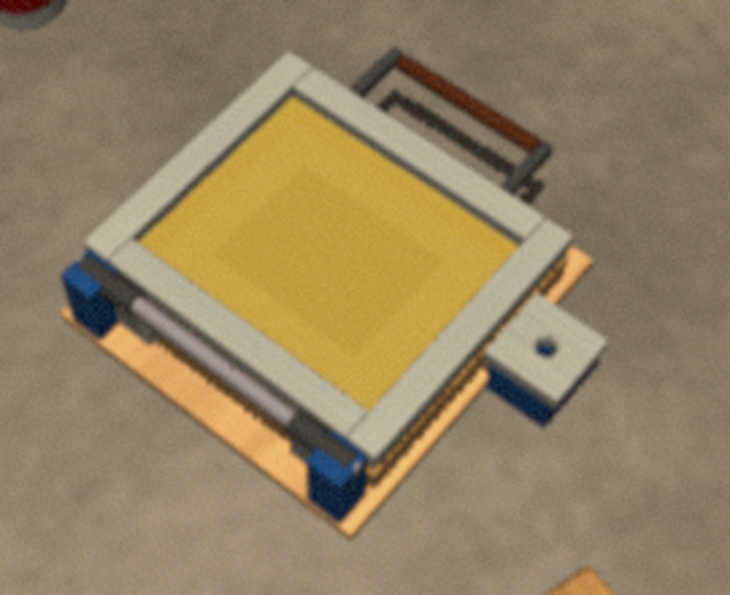

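The top view shows the unit turned about 0.18 rad. The lock hole is at about (250.4, 261.1) and the bar centre at about (322.7, 296). In the scene view the hole is at about (391.9, 278). Next I refine these by centroid and fit the unit's pose.

```bash
cat > m.py <<'E'
from h import *
from scipy.optimize import least_squares
np.set_printoptions(precision=4,suppress=True)
F={c:imaging.grab_frame(c) for c in('top','scene')}
def dark(f,u,v,r=4):
    u0,v0=int(round(u)),int(round(v)); p=f['pixels'][v0-r:v0+r+1,u0-r:u0+r+1].astype(float).sum(2)
    w=np.clip(np.median(p)-60-p,0,None); y,x=np.mgrid[-r:r+1,-r:r+1]
    return u0+(w*x).sum()/w.sum(), v0+(w*y).sum()/w.sum()
hu={'top':dark(F['top'],250.4,261.1),'scene':dark(F['scene'],391.9,278)}
H={c:atz(F[c],*hu[c],.048) for c in F}; print('hole',H,hu)
# bar by silhouettes' red pixels
B={}
for c in F:
    p=F[c]['pixels'].astype(int); b=models.boxes_of('lift_bar',c)[0]['extent']
    m=np.zeros((480,640),bool); m[int(b[1]-b[3]/2-3):int(b[1]+b[3]/2+3),int(b[0]-b[2]/2-3):int(b[0]+b[2]/2+3)]=1
    hsv=cv2.cvtColor(F[c]['pixels'],cv2.COLOR_RGB2HSV).astype(int)
    m&=((hsv[...,0]<9)|(hsv[...,0]>172))&(hsv[...,1]>110)&(p[...,0]>60)
    v,u=np.nonzero(m); P=np.array([atz(F[c],a,b_,.068) for a,b_ in zip(u,v)])[:,:2]
    k=P.mean(0); d=np.linalg.svd(P-k)[2][0]; d*=np.sign(d[1]); print('bar',c,len(u),k,'len',np.ptp((P-k)@d),'yaw',np.arctan2(-d[0],d[1]))
    rect=((P-k)@d); B[c]=k+d*(rect.max()+rect.min())/2; print('  mid',B[c])
    # pin
    b=(464.1,302.2) if c=='top' else (265,90)
    m=np.zeros((480,640),bool); m[int(b[1])-24:int(b[1])+24,int(b[0])-24:int(b[0])+24]=1
    m&=((hsv[...,0]<9)|(hsv[...,0]>172))&(hsv[...,1]>130)&(p[...,0]>70)
    v,u=np.nonzero(m); print('pin red',c,len(u),u.min(),u.max(),v.min(),v.max(),u.mean(),v.mean(),atz(F[c],u.mean(),v.mean(),.075))
h=(H['top']+H['scene'])[:2]/2; b=(B['top']+B['scene'])/2
d=h-b; print('dist',np.linalg.norm(d),'exp .2','yaw from hole/bar',np.arctan2(d[1],d[0])-np.arctan2(160,120))
E
python3 m.py
python3 - <<'E'
import cv2
a=cv2.imread('pics/top0.png')[275:330,435:495]; b=cv2.imread('pics/scene0.png')[65:135,230:300]
import numpy as np
cv2.imwrite('pics/pin.png',np.hstack([cv2.resize(a,(390,390),interpolation=0),cv2.resize(b,(390,390),interpolation=0)]))
E
```

```text
hole {'top': array([0.5343, 0.1755, 0.048 ]), 'scene': array([0.5371, 0.1743, 0.048 ])} {'top': (np.float64(249.97936), np.float64(261.1784)), 'scene': (np.float64(391.4526315789474), np.float64(278.65502392344496))}Traceback (most recent call last):
  File "m.py", line 18, in <module>
    v,u=np.nonzero(m); P=np.array([atz(F[c],a,b_,.068) for a,b_ in zip(u,v)])[:,:2]
                         ~~~~~~~~~~~~~~~~~~~~~~~~~~~~~~~~~~~~~~~~~~~~~~~~~~~~^^^^^^
IndexError: too many indices for array: array is 1-dimensional, but 2 were indexed
```

View pics/pin.png

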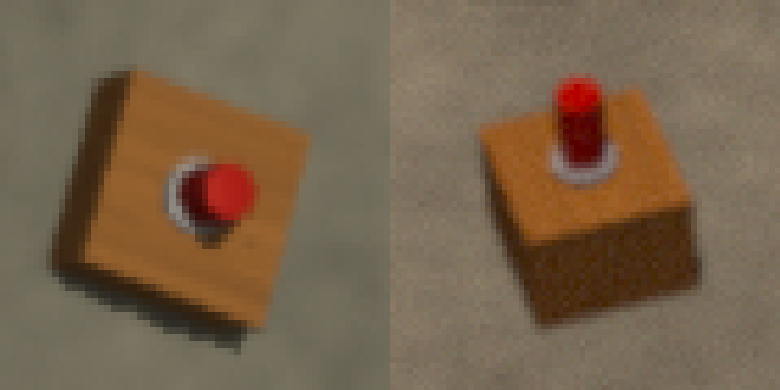

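The pin's red cap is centred at about (469.6, 301.6) in the top view and (263.4, 81.7) in the scene view. The pin is upright in its stand. I'll loosen the bar mask.

```bash
sed -i 's/(hsv\[...,0\]<9)|(hsv\[...,0\]>172))&(hsv\[...,1\]>110)&(p\[...,0\]>60)/(hsv[...,0]<13)|(hsv[...,0]>170))\&(hsv[...,1]>110)\&(p[...,0]<150)\&(p[...,0]>45)/' m.py
cat >> m.py <<'E'
print('pin',atz(F['top'],469.6,301.6,.088),atz(F['scene'],263.4,81.7,.088))
E
python3 m.py
```

```text
hole {'top': array([0.5343, 0.1755, 0.048 ]), 'scene': array([0.5371, 0.1742, 0.048 ])} {'top': (np.float64(249.97421342847875), np.float64(261.177748945832)), 'scene': (np.float64(391.46225972808253), np.float64(278.61275199249883))}
bar top 239 [ 0.4513 -0.0053] len 0.12439749097350936 yaw 0.21617108002909746
  mid [ 0.4515 -0.0062]
pin red top 67 463 473 298 306 468.8805970149254 301.5223880597015 [ 0.4436 -0.3577  0.075 ]
bar scene 311 [ 0.4528 -0.0079] len 0.12552224325548225 yaw 0.2142024080336806
  mid [ 0.4533 -0.01  ]
pin red scene 117 259 268 79 94 263.6666666666667 85.88034188034187 [ 0.4446 -0.3588  0.075 ]
dist 0.2010211730552238 exp .2 yaw from hole/bar 0.21635163753847209
pin [ 0.4426 -0.3551  0.088 ] [ 0.4448 -0.3579  0.088 ]
```

Emit:
{"op": "play_rows", "data": {
  "travel": [
    [0,0,0],
    [0,0,0],
    [0,0,0],
    [0,0,0],
    [0,0,0],
    [0,0,0],
    [0,0,0],
    [0,0,0]
  ],
  "twist": [-1,-1,-1,-1,-1,-1,-1,-1],
  "fingers": 0.6,
  "newtons": 20
}}

```text
t: 2.35
eef_pos: [0.2935, -0.6079, 0.2455]
ee_rot: [-3.142, -0.0, -1.487]
force: [-0.5, 0.2, 0.0]
width: 0.0526
gripper_force: 0.0
```

Emit:
{"op": "play_rows", "data": {
  "travel": [
    [0,0,0],
    [-1,-1,0],
    [-1,-1,0],
    [-1,-1,0],
    [-1,-1,0],
    [-1,-1,0],
    [-1,-1,0],
    [-1,-1,0]
  ],
  "twist": [-0.907,0,0,0,0,0,0,0]
}}

```text
t: 3.35
eef_pos: [0.4276, -0.3985, 0.2457]
ee_rot: [-3.141, -0.0, -1.356]
force: [1.1, -0.1, 0.4]
width: 0.0522
gripper_force: 0.0
```

Emit:
{"op": "play_rows", "data": {
  "travel": [
    [-0.752,-0.494,0.5],
    [-0.752,-0.494,1],
    [0,0,1],
    [0,0,1],
    [0,0,1],
    [0,0,1],
    [0,0,0.75],
    [0,0,0.5]
  ],
  "twist": [0,0,0,0,0,0,0,0]
}}

```text
t: 4.35
eef_pos: [0.443, -0.3575, 0.076]
ee_rot: [3.141, 0.0, -1.356]
force: [-0.6, 0.8, 0.9]
width: 0.0528
gripper_force: 0.0
```

Emit:
{"op": "play_rows", "data": {
  "travel": [
    [0,0,0],
    [0,0,0],
    [0,0,0],
    [0,0,0],
    [0,0,0],
    [0,0,0]
  ],
  "twist": [0,0,0,0,0,0],
  "fingers": 0
}}

```text
t: 5.1
eef_pos: [0.4435, -0.3577, 0.0774]
ee_rot: [-3.141, -0.001, -1.355]
force: [-1.4, 1.7, 5.4]
width: 0.0195
gripper_force: 20.0
```

Emit:
{"op": "play_rows", "data": {
  "travel": [
    [0,0,-0.5],
    [0,0,-1],
    [0,0,-1],
    [0,0,-1],
    [0,0,-1],
    [-0.5,-0.2,-0.5],
    [-1,-0.4,0],
    [-1,-0.4,0]
  ],
  "twist": [0,0,0,0,0,0,0,0]
}}

```text
t: 6.1
eef_pos: [0.4539, -0.2898, 0.2017]
ee_rot: [3.141, 0.001, -1.356]
force: [0.1, 0.1, -1.2]
width: 0.0195
gripper_force: 20.0
```

Emit:
{"op": "play_rows", "data": {
  "travel": [
    [-1,-0.4,0],
    [-1,-0.4,0],
    [-1,-0.4,0],
    [-1,-0.4,0],
    [-1,-0.4,0],
    [-1,-0.4,0],
    [-1,-0.4,0],
    [-1,-0.4,0]
  ],
  "twist": [0,0,0,0,0,0,0,0]
}}

```text
t: 7.1
eef_pos: [0.4892, -0.0773, 0.2016]
ee_rot: [3.141, 0.0, -1.356]
force: [-0.0, -0.8, -1.5]
width: 0.0194
gripper_force: 20.0
```

Emit:
{"op": "play_rows", "data": {
  "travel": [
    [-1,-0.4,0],
    [-1,-0.4,0],
    [-1,-0.4,0],
    [-1,-0.4,0],
    [-1,-0.4,0],
    [-1,-0.4,0],
    [-1,-0.4,0],
    [-1,-0.4,0]
  ],
  "twist": [0,0,0,0,0,0,0,0]
}}

```text
t: 8.1
eef_pos: [0.5244, 0.135, 0.2016]
ee_rot: [3.141, 0.0, -1.356]
force: [-0.3, -0.1, -1.4]
width: 0.0197
gripper_force: 20.0
```

Emit:
{"op": "play_rows", "data": {
  "travel": [
    [-1,-0.4,0],
    [-0.5,-0.2,0],
    [0,0,0],
    [0,0,0]
  ],
  "twist": [0,0,0,0]
}}

```text
t: 8.6
eef_pos: [0.5316, 0.1732, 0.2017]
ee_rot: [3.141, -0.0, -1.356]
force: [0.3, 0.7, -0.0]
width: 0.0193
gripper_force: 20.0
```

```bash
python3 - <<'E'
from h import *
np.set_printoptions(precision=4,suppress=True)
s=arm.get_state(); p=np.array(s['eef_pos']); print(p,s['ee_rot'],s['width'])
T=[]
for c in('top','scene'):
    f=imaging.grab_frame(c); save(f,c+'1.png')
    print(c,'foot',proj(f,p-[0,0,.069]),'griptop',proj(f,p+[0,0,.011]),'hole',proj(f,[.5357,.1749,.048]))
    u,v=map(int,proj(f,p-[0,0,.04])); a=f['pixels'][max(v-35,0):v+35,u-35:u+35,::-1]; print('crop origin',u-35,v-35); T.append(cv2.resize(a,(395,395),interpolation=0))
cv2.imwrite('pics/hand.png',np.hstack(T))
E
```

```text
[0.5316 0.1732 0.2017] [ 3.141  -0.0002 -1.3559] 0.019302512209944753
top foot [245.6365 257.1765] griptop [239.9341 251.5674] hole [250.2336 260.6242]
crop origin 208 220
scene foot [398.4282 252.5614] griptop [403.9062 226.6283] hole [392.2716 278.4734]
crop origin 365 208
```

View pics/hand.png

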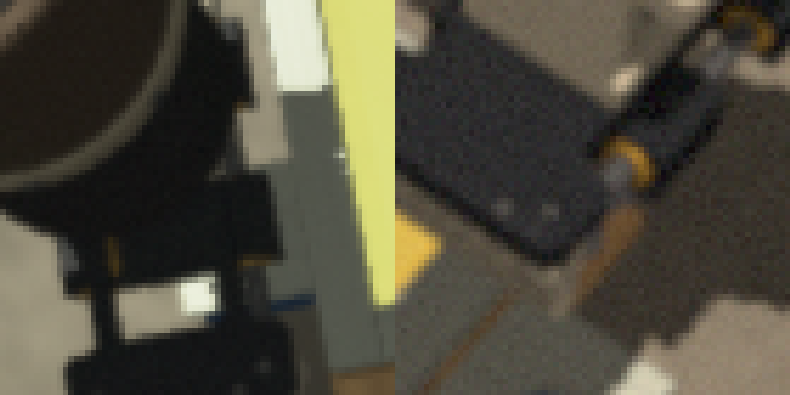

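The hand covers the pin in both views: the top view shows only the wrist, and in the scene view the foot would be at about (398, 253). I'll go by the measured numbers and insert gently.

Emit:
{"op": "play_rows", "data": {
  "travel": [
    [-0.026,-0.161,0.5],
    [0,0,1],
    [0,0,1],
    [0,0,0.5],
    [0,0,0],
    [0,0,0]
  ],
  "twist": [0,0,0,0,0,0]
}}

```text
t: 9.45
eef_pos: [0.5362, 0.1753, 0.1275]
ee_rot: [-3.14, 0.0, -1.356]
force: [0.7, -0.4, -1.6]
width: 0.0196
gripper_force: 20.0
```

Emit:
{"op": "play_rows", "data": {
  "travel": [
    [0,0,0.1],
    [0,0,0.1],
    [0,0,0.1],
    [0,0,0.1],
    [0,0,0.1],
    [0,0,0]
  ],
  "twist": [0,0,0,0,0,0]
}}

```text
t: 10.2
eef_pos: [0.5355, 0.175, 0.114]
ee_rot: [3.141, -0.0, -1.356]
force: [0.7, 0.1, -1.0]
width: 0.0192
gripper_force: 20.0
```

Emit:
{"op": "play_rows", "data": {
  "travel": [
    [0,0,0.15],
    [0,0,0.15],
    [0,0,0.15],
    [0,0,0.15],
    [0,0,0]
  ],
  "twist": [0,0,0,0,0]
}}

```text
t: 10.82
eef_pos: [0.5356, 0.175, 0.0989]
ee_rot: [3.141, -0.0, -1.356]
force: [-0.2, 0.1, -0.7]
width: 0.0194
gripper_force: 20.0
```

Emit:
{"op": "play_rows", "data": {
  "travel": [
    [0,0,0.2],
    [0,0,0.2],
    [0,0,0.2],
    [0,0,0.2],
    [0,0,0.1],
    [0,0,0]
  ],
  "twist": [0,0,0,0,0,0]
}}

```text
t: 11.58
eef_pos: [0.5355, 0.1751, 0.0765]
ee_rot: [3.141, -0.0, -1.356]
force: [-1.1, -0.8, -1.9]
width: 0.0197
gripper_force: 20.0
```

Emit:
{"op": "play_rows", "data": {
  "travel": [
    [0,0,0.04],
    [0,0,0]
  ],
  "twist": [0,0]
}}

```text
t: 11.82
eef_pos: [0.5355, 0.175, 0.0758]
ee_rot: [3.141, -0.0, -1.356]
force: [-0.5, -1.7, -1.8]
width: 0.0195
gripper_force: 20.0
```

Emit:
{"op": "play_rows", "data": {
  "travel": [
    [0,0,0],
    [0,0,0],
    [0,0,0],
    [0,0,0]
  ],
  "twist": [0,0,0,0],
  "fingers": 0.5
}}

```text
t: 12.32
eef_pos: [0.5358, 0.1753, 0.0759]
ee_rot: [-3.141, 0.0, -1.356]
force: [-0.1, 0.3, -0.1]
width: 0.0436
gripper_force: 0.0
```

Emit:
{"op": "play_rows", "data": {
  "travel": [
    [0,0,-0.3],
    [0,0,-1],
    [0,0,-1],
    [0,0,-1],
    [0,0,-1],
    [0,0,-0.5],
    [0,0,0],
    [0,0,0]
  ],
  "twist": [0,0,0,0,0,0,0,0]
}}

```text
t: 13.32
eef_pos: [0.5352, 0.1749, 0.1948]
ee_rot: [3.14, -0.0, -1.356]
force: [0.5, -1.2, -0.9]
width: 0.0438
gripper_force: 0.0
```

Emit:
{"op": "play_rows", "data": {
  "travel": [
    [0.92,0.684,0],
    [0.92,0.684,0],
    [0.92,0.684,0],
    [0.92,0.684,0],
    [0.92,0.684,0],
    [0.92,0.684,0],
    [0.92,0.686,0],
    [0,0,0]
  ],
  "twist": [0,0,0,0,0,0,0,0]
}}

```text
t: 14.32
eef_pos: [0.4518, -0.0098, 0.196]
ee_rot: [-3.141, 0.0, -1.358]
force: [0.0, 0.8, 0.2]
width: 0.0439
gripper_force: 0.0
```

```bash
python3 - <<'E'
from h import *
s=arm.get_state(); print(s['eef_pos'])
T=[]
for c in('top','scene'):
    f=imaging.grab_frame(c)
    u,v=map(int,proj(f,[.5357,.1749,.06])); a=f['pixels'][v-35:v+35,u-35:u+35,::-1]; T.append(cv2.resize(a,(395,395),interpolation=0))
    print(c,'home cap', proj(f,[.5357,.1749,.086])-[u-35,v-35],'collar',proj(f,[.5357,.1749,.052])-[u-35,v-35])
cv2.imwrite('pics/home.png',np.hstack(T))
E
```

```text
[ 0.45178437 -0.00984933  0.19604978]
top home cap [33.98761011 34.37866374] collar [36.00413704 36.39479892]
scene home cap [37.44790571 28.07696122] collar [35.49491852 37.40676201]
```

View pics/home.png

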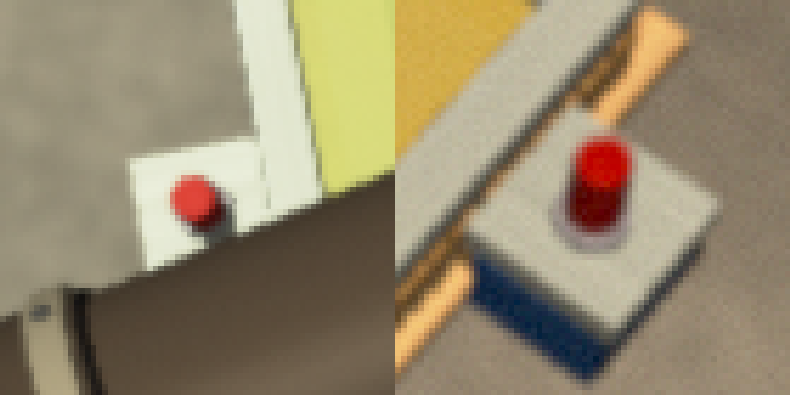

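The scene view shows the pin home with its collar on the ear: the cap is at (37, 29) in the crop, against (37.4, 28.1) predicted. Next I grasp the bar.

Emit:
{"op": "play_rows", "data": {
  "travel": [
    [0,0,0.7],
    [0,0,1],
    [0,0,1],
    [0,0,1],
    [0,0,0.8],
    [0,0,0.5],
    [0,0,0.2],
    [0,0,0]
  ],
  "twist": [0,0,0,0,0,0,0,0],
  "fingers": 0.42
}}

```text
t: 15.42
eef_pos: [0.4533, -0.0076, 0.0659]
ee_rot: [3.142, -0.0, -1.356]
force: [-0.4, 0.4, 0.1]
width: 0.0368
gripper_force: 0.0
```

Emit:
{"op": "play_rows", "data": {
  "travel": [
    [0,0,0],
    [0,0,0],
    [0,0,0],
    [0,0,0],
    [0,0,0]
  ],
  "twist": [0,0,0,0,0],
  "fingers": 0,
  "newtons": 25
}}

```text
t: 16.05
eef_pos: [0.4516, -0.0081, 0.0658]
ee_rot: [3.139, 0.0, -1.356]
force: [-5.5, 1.2, 4.3]
width: 0.0132
gripper_force: 25.0
```

Emit:
{"op": "play_rows", "data": {
  "travel": [
    [0,-0.011,-0.489],
    [0,-0.032,-0.488],
    [0,-0.053,-0.486],
    [0,-0.074,-0.483],
    [0,-0.095,-0.479],
    [0,-0.116,-0.475],
    [0,-0.137,-0.469],
    [0,-0.157,-0.463]
  ],
  "twist": [0,0,0,0,0,0,0,0]
}}

```text
t: 17.05
eef_pos: [0.4683, -0.0044, 0.1625]
ee_rot: [3.14, 0.0, -1.356]
force: [-4.5, 1.6, -1.1]
width: 0.0132
gripper_force: 25.0
```

Emit:
{"op": "play_rows", "data": {
  "travel": [
    [0,-0.177,-0.455],
    [0,-0.197,-0.447],
    [0,-0.216,-0.438],
    [0,-0.235,-0.428],
    [0,-0.254,-0.418],
    [0,-0.271,-0.406],
    [0,-0.289,-0.394],
    [0,-0.306,-0.381]
  ],
  "twist": [0,0,0,0,0,0,0,0]
}}

```text
t: 18.05
eef_pos: [0.5166, 0.0063, 0.2472]
ee_rot: [-3.141, 0.001, -1.356]
force: [-3.9, 2.6, 0.3]
width: 0.0132
gripper_force: 25.0
```

Emit:
{"op": "play_rows", "data": {
  "travel": [
    [0,0,0],
    [0,0,0],
    [0,0,0],
    [0,0,0],
    [0,0,0],
    [0,0,0]
  ],
  "twist": [0,0,0,0,0,0]
}}

```text
t: 18.8
eef_pos: [0.5164, 0.0062, 0.2468]
ee_rot: [3.142, 0.0, -1.356]
force: [-5.4, 1.5, 0.8]
width: 0.0129
gripper_force: 25.0
```

```bash
python3 - <<'E'
from h import *
s=arm.get_state(); print(s['eef_pos'],s['force'],s['width'],s['gripper_force'],np.abs(s['qd']).max())
f=imaging.grab_frame('scene'); save(f,'lift.png')
c,sn=np.cos(.215),np.sin(.215); y=np.array([-sn,c,0]); x=np.array([c,sn,0])
hg=np.array([.4524,-.008,.066])+.28*x
for th in (35,40,45):
    t=np.radians(th)
    # screen front outer corners (230 mm from hinge)
    print(th,[proj(f,hg-x*.28*np.cos(t)+[0,0,.28*np.sin(t)]+y*k) for k in(-.063,.063)])
E
```

```text
[0.51637118 0.0062327  0.24684983] [-5.36771219  1.45370118  0.8123821 ] 0.012918447389236552 24.991902709007263 0.00199992176759544
35 [array([322.95428185, 132.33501609]), array([380.27014927, 167.39670888])]
40 [array([317.62048178, 129.55576825]), array([375.96455418, 165.26725415])]
45 [array([311.44873211, 127.76719387]), array([370.80196647, 164.18385309])]
```

View pics/lift.png

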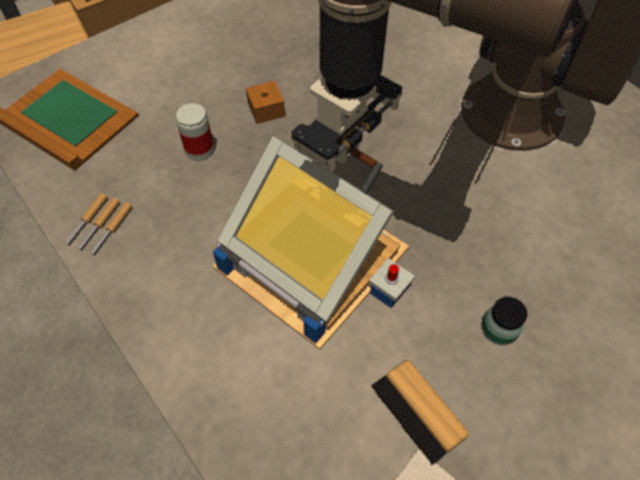

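The screen is open with the bar in the fingers: the bar's end is at about (377, 165), against (376, 165) predicted for 40°. The pin is still in at (393, 272), and the bystanders have not moved. Handing in.

```bash
python3 -c "
from station import arm
print(arm.job_done())"
```

```text
the job is handed in; nothing more can be done
None
```

The pin is home in the lock hole, and the job was handed in with the gripper holding the bar steady and the screen at about 40°; no verdict came back.

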